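Find the datum hole by feel and seat the locating pin

TASK

Take the red-handled locating pin out of its blue holder and put it fully home in the blind hole of the sprung datum disc on the orange fixture, collar flush on the disc, and let go with the pin standing upright. The hole is unmarked and no measurement of it is exact enough: expect to slide the tip over the disc under light pressure until it drops in. Be gentle: never press or shove on the fixture with the pin harder than 25 N, and leave the meter, the spray can and the parts bin where they are.

Things in the scene. Friction and masses are not known exactly. Their poses are not given: they have to be found in the camera images.
- pin_grip (a point): Centre of the locating pin's red grip, 43 mm above the tip. The pin (140 g) is round about its z axis (up): grip 24 mm in diameter, 40 mm tall (23 to 63 mm above the tip); below it a steel collar 26 mm in diameter, 5 mm thick (18 to 23 mm above the tip). At the start it stands upright in the holder, collar on the holder's top.
- pin_tip (a point): Lower end of the pin, on its axis. Below the collar the steel shank is 10 mm in diameter and 18 mm long, tapered over its last 3 mm to a flat end 7 mm across.
- holder: Blue block, 60 x 60 mm, 34 mm tall, fixed to the table; origin at the centre of its underside. The pin stands in a 13 mm hole, 24 mm deep, in the middle of its top. Lift the pin straight up by more than 20 mm to free it.
- fixture: Orange plate 160 x 160 x 14 mm fixed to the table, origin at the centre of its underside, z up. On it two ivory stop blocks (tops 34 mm above the table) and a black housing 118 x 118 mm (top 44 mm) with the datum disc: dark flat steel face, 56 mm above the table at rest, in an aluminium rim (inner diameter 72, outer 112 mm) that stands 3 mm above the face.
- disc_centre (a point): Centre of the disc's face at rest; fixed to the fixture, it does not sink with the disc; z up. The face has one blind hole, 12 mm in diameter, 24 mm deep, its mouth chamfered 1 mm. The hole's centre is 18 mm from this point, in a direction that differs each time and that no pose tells. Fully home, the pin's collar lies on the face, its tip 18 mm below it.
- disc_rim (a point): Centre of the disc, level with the top of its rim at rest (59 mm above the table). The disc cannot turn but floats on a spring: it yields from about 4 N down, then sinks 2 mm per further newton to a hard stop at 8 mm (8 N), and comes back up when let go. When a pressed tip slides over the hole, the disc springs up round it and the push on the pin vanishes.
- meter_mid (a point): Bystander: middle of a loose grey electricity meter housing with a green circuit board, 100 x 140 mm, 49 mm tall; the point is 20 mm above its underside.
- spray_mid (a point): Bystander: middle of a loose upright blue spray can, 52 mm in diameter, 150 mm tall; the point is half-way up.
- bin_mid (a point): Bystander: middle of a loose yellow parts bin, 90 x 120 mm, 45 mm tall; the point is 22 mm above its underside.
There are look-alikes about, which are no part of the job. Of the things that look like the holder, the middle-sized one is meant.

How it is judged:
By the outcome, as a careful person would: the job done as asked, in the order asked, and still so for the second after the job is handed in, with the robot touching nothing.
It also fails if it takes over 64 s, if anything falls off the work surface, if the arm or the gripper's body presses on something with over 40 N, if the wrist force passes 120 N, or if a joint passes its speed limit or range.

ROBOT

A 6-joint arm with a two-finger parallel gripper is mounted at the origin on the work surface. World frame = base frame: x ahead of the robot, y to its left, z up, the work surface at z = 0. Lengths are in m, angles in rad, forces in N, time in s.
With the tool pointing down it reaches from about 0.25 to 0.725 m from the base axis. Payload 4 kg.
Tool frame: the origin (TCP) lies midway between the tips of the shut fingers; the grasp point (between the pads) lies 19 mm behind it; z points along the fingers, y is the line along which they close (so a half turn about z gives the same grasp; the last joint's range is limited). The gripper opens to 85 mm and grips with 20 to 120 N. Pads are 22 mm wide; open, the fingers measure 114 mm over their backs; the gripper's body (76 mm by 85 mm) begins 54 mm behind the grasp point. The pads swing forward as they close: fully open they stand 13 mm farther back than shut.
Start: joints at [1.283, 0.241, 0.005, 1.335, 0, 1.571], TCP at [0.142, 0.479, 0.231] pointing down, gripper open.
Joint ranges: [-2.72, 2.72], [-1.05, 1.87], [-1.09, 1.28], [-1.99, 2.15], [-1.42, 1.44], [-3.14, 3.14]. Speed limits (rad/s): [2.79, 2.79, 3.14, 3.14, 3.14, 3.14].

INTERFACE

Orientations are given as a unit quaternion [x, y, z, w].
In Python, from workcell import bot gives the robot as it stands.
- The arm moves only by the tool play_rows, never from a script. Its argument "moves" is a list of rows, each a list of 3 entries, a list of its own where there are three numbers: the opening, from -1 (shut) to 1 (fully open), then the shift along the tool's x, y, z in cm, then the turn, a rotation vector about the tool's x, y, z in rad. A call has 1 to 12 rows; each row shifts and turns the commanded pose from where the row before left it, along the tool's axes as they then stand; what a row does not reach is not made up. A row lasts 1/12 s, in which the tool goes at most 41.7 mm and 7.16 degrees, less where a joint would pass 70% of its speed; a pose out of reach is approached as far as the arm can. A call is refused whole if a number of a shift passes 4.17 or a number of a turn 0.125, either way. A call with a gripper value outside its range is refused whole. The fingers move at their own pace and stop on an object; the grip force is fixed at half the most. Time passes only in rows, so rows that do not move let the fingers close. It gives the time, the measured TCP pose, the force and the opening at its end, in the units of the state.
- bot.get_obs(): the state, without advancing time (a new reading comes with each control period).
- bot.camera(name): name is "scene" or "top" or "wrist"; returns (picture, depth): 400x640x3 uint8, red, green, blue; 400x640 float32, m along the optical axis (not along the pixel's ray), 0 where there is no reading.
- bot.camera_info(name): a dict with "K" (3x3 intrinsics, pixels), "world_from_camera" (4x4, takes a point from camera to world coordinates); the wrist camera has in their place "T_tool_cam" (4x4, takes a point from camera to tool coordinates, whose origin is the TCP and whose axes are the flange's). Camera axes: x right, y up, looking along -z (the intrinsics and any distortion apply to the point x, -y, -z); pixel columns grow to the right and rows downward; lengths in m; the calibration is good to about 2 mm. The wrist camera is an equidistant fisheye: a pixel r from the principal point sees the ray r / f radians off the axis. A picture is of the moment at which its call begins: read the wrist's pose just before it. camera_info takes no time and is no camera call.
- bot.job_done(): hands the job in, once; it reports no verdict.
The state is a dict: "clock": time; "joint_pos": joint angles; "joint_vel": joint speeds; "tau": joint torques, N m; "eef_pos": TCP position; "tool_rot": TCP orientation; "ft_force": force on the tool from outside, world axes, zero at the start; "ft_torque": the same for the moment, N m; "grip_width": finger opening in m.
Only numpy, scipy, OpenCV 4.12 (cv2) and the standard library are available. Lean on these libraries where they do the work, as an engineer would, in place of code of your own. Each camera call takes 0.05 s, during which the arm holds its last target. There are 200 camera calls.

## Working session

There is one attempt and no reset: what is moved stays moved. The work goes in short steps, Python scripts to look and compute and a tool call to move; the robot and the scene stay as the last step left them, time stands still between calls to the robot, and variables do not carry over. Pictures are saved under pics/ and viewed, on a budget of 10 in all, crops included, one or two more only if the job needs it, and the job is handed in when it is done.

Besides the shell and the picture viewer there is one more tool, called after "Emit:" by a JSON object that holds its "op" and its "data". play_rows: Moves the arm, as the interface text tells. Its arguments: {"type":"object","properties":{"moves":{"type":"array"}},"required":["moves"]}

```bash
ls; mkdir -p pics; python3 - <<'E'
from workcell import bot
import cv2,numpy as np
o=bot.get_obs();print({k:np.round(v,3) for k,v in o.items()})
ims=[]
for n in("scene","top"):
    p,d=bot.camera(n);np.savez(f"pics/{n}0.npz",p=p,d=d);i=bot.camera_info(n);print(n,np.round(i["K"],1).tolist(),np.round(i["world_from_camera"],3).tolist(),[k for k in i])
    cv2.imwrite(f"pics/{n}0.png",p[:,:,::-1])
i=bot.camera_info("wrist");print(i)
E
```

```text
pics
{'clock': np.float64(0.0), 'joint_pos': array([1.283, 0.241, 0.004, 1.335, 0.   , 1.571]), 'joint_vel': array([ 0.   , -0.002, -0.001, -0.   , -0.001,  0.   ]), 'tau': array([-1.0000e-03, -3.7232e+01,  2.5241e+01,  1.7000e-02,  0.0000e+00,
        0.0000e+00]), 'eef_pos': array([0.142, 0.479, 0.23 ]), 'tool_rot': array([ 0.143,  0.99 , -0.001, -0.   ]), 'ft_force': array([ 0.576, -0.133,  0.257]), 'ft_torque': array([ 0.066, -0.039,  0.011]), 'grip_width': np.float64(0.085)}
scene [[505.6, 0.0, 311.5], [0.0, 505.6, 196.9], [0.0, 0.0, 1.0]] [[0.705, -0.488, 0.515, 1.088], [0.709, 0.464, -0.531, -0.56], [0.02, 0.739, 0.673, 0.737], [0.0, 0.0, 0.0, 1.0]] ['K', 'world_from_camera']
top [[460.3, 0.0, 323.8], [0.0, 460.3, 194.3], [0.0, 0.0, 1.0]] [[-0.01, 0.988, -0.153, 0.433], [-1.0, -0.009, 0.008, -0.03], [0.006, 0.154, 0.988, 0.892], [0.0, 0.0, 0.0, 1.0]] ['K', 'world_from_camera']
{'K': array([[309.70691629,   0.        , 318.87049617],
       [  0.        , 309.70691629, 188.72014302],
       [  0.        ,   0.        ,   1.        ]]), 'T_tool_cam': array([[ 1.48736949e-04,  9.51395466e-01,  3.07971824e-01,
         7.86321474e-02],
       [ 9.99999678e-01, -3.84327752e-04,  7.04320210e-04,
         1.47143543e-03],
       [ 7.88449174e-04,  3.07971620e-01, -9.51395217e-01,
        -1.42501126e-01],
       [ 0.00000000e+00,  0.00000000e+00,  0.00000000e+00,
         1.00000000e+00]])}
```

View pics/scene0.png

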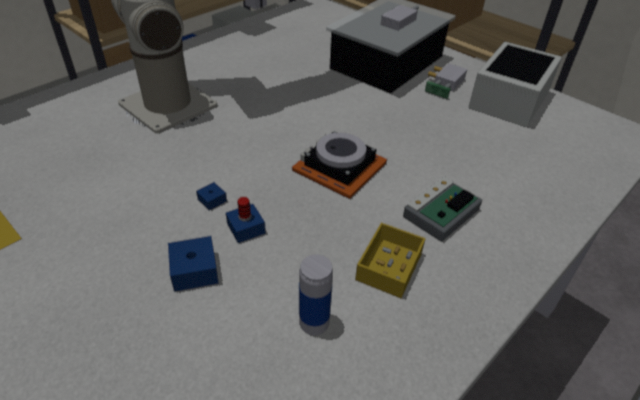

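View pics/top0.png

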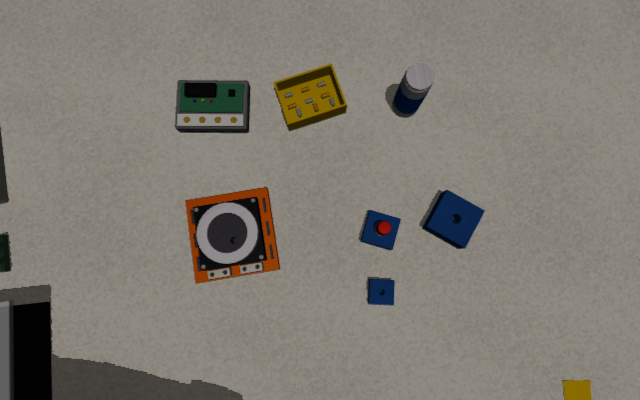

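Blue blocks in the top view: large (453,219), small (381,292), and one in between (380,230) with the red pin in it. The middle-sized one at (380,230) fits the description. The fixture's disc is at about (229,233), with a dark spot at (234,240) that may be the hole. Next I measure and make one confirming crop.

```bash
cat > h.py <<'E'
import numpy as np,cv2
from workcell import bot
def ray(n,uv):
    i=bot.camera_info(n);K=i["K"];T=i["world_from_camera"]
    d=np.array([(uv[0]-K[0,2])/K[0,0],-(uv[1]-K[1,2])/K[1,1],-1.]);return T[:3,3],T[:3,:3]@d
def onz(n,uv,z):
    o,d=ray(n,uv);return o+d*(z-o[2])/d[2]
def cross(a,b):
    (o,d),(p,e)=ray("scene",a),ray("top",b);s=np.linalg.lstsq(np.c_[d,-e],p-o,rcond=None)[0]
    x,y=o+d*s[0],p+e*s[1];return (x+y)/2,np.linalg.norm(x-y)
def blobs(m,amin=20):
    n,l,s,c=cv2.connectedComponentsWithStats(m.astype(np.uint8));return [(int(s[k,4]),c[k].round(1).tolist(),s[k,:4].tolist()) for k in range(1,n) if s[k,4]>=amin]
E
python3 - <<'E'
from h import *
D={n:np.load(f"pics/{n}0.npz")["p"].astype(int) for n in("scene","top")}
for n,p in D.items():
    r,g,b=p[...,0],p[...,1],p[...,2]
    print(n,"red",blobs((r>90)&(g<50)&(b<50)))
    print(n,"blue",blobs((b>60)&(r<45)&(b>1.5*g),60))
    print(n,"orange",blobs((r>120)&(g<110)&(b<60)&(r>1.6*g)&(g>40),60))
    m=(p.min(-1)>115)&(p.max(-1)-p.min(-1)<25)
    x0,y0=(310,120) if n=="scene" else (190,190)
    w,h=(70,60) if n=="scene" else (85,90)
    s=m[y0:y0+h,x0:x0+w].astype(np.uint8)
    cs,hi=cv2.findContours(s,cv2.RETR_CCOMP,cv2.CHAIN_APPROX_NONE)
    for c,hh in zip(cs,hi[0]):
        if cv2.contourArea(c)>150:
            e=cv2.fitEllipse(c);print(n,"ell",np.round(np.add(e[0],(x0,y0)),1),np.round(e[1],1),"hole" if hh[3]>=0 else "outer",round(cv2.contourArea(c)))
t=D["top"].astype(np.uint8)
a=cv2.resize(t[180:320,340:500],None,fx=3,fy=3,interpolation=cv2.INTER_CUBIC)
b=cv2.resize(t[195:270,190:275],None,fx=3.7,fy=5.6,interpolation=cv2.INTER_CUBIC)
b=cv2.convertScaleAbs(b,alpha=2)
cv2.imwrite("pics/crop.png",np.hstack([a,b[:420]])[:,:,::-1])
E
```

```text
scene red [(57, [242.8, 200.6], [238, 198, 11, 7])]
scene blue [(259, [210.3, 192.0], [197, 183, 27, 19]), (388, [243.9, 219.5], [227, 205, 37, 26]), (1343, [191.1, 256.1], [169, 237, 47, 39])]
scene orange []
scene ell [345.2 137.2] [42.6 72.7] outer 1622
top red [(31, [203.2, 204.7], [190, 202, 29, 8]), (122, [384.1, 227.4], [378, 222, 13, 12])]
top blue [(1716, [455.4, 218.2], [428, 190, 56, 58]), (752, [380.5, 229.9], [362, 210, 38, 39]), (576, [381.4, 291.6], [369, 279, 25, 26])]
top orange [(1771, [235.6, 229.4], [186, 188, 93, 95])]
top ell [267.9 275.4] [ 6.7 73.4] outer 199
top ell [226.7 232.6] [58.5 60.3] outer 2769
top ell [226.6 232.5] [41.  42.7] hole 1371
top ell [196.7 193.2] [ 6.1 69.3] outer 176
```

View pics/crop.png

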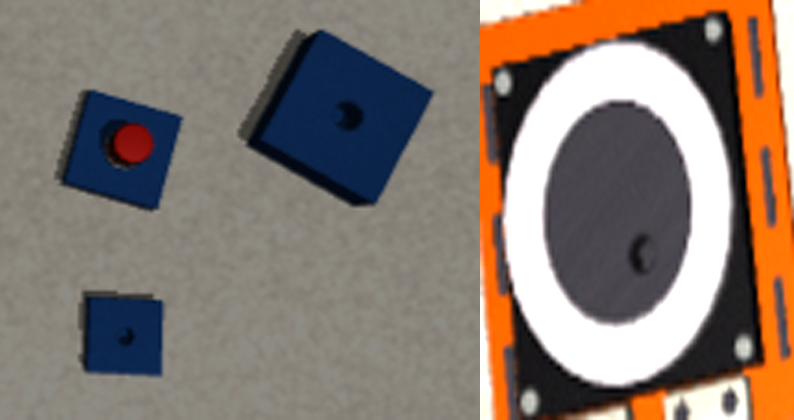

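The crop confirms it: the red pin stands in the middle-sized block, with the larger and smaller empty blocks beside it. A dark hole shows on the disc at about top pixel (234.0,240.4).

```bash
python3 - <<'E'
from h import *
P=np.load("pics/scene0.npz")["p"].astype(int);T=np.load("pics/top0.npz")
r,g,b=[P[...,k] for k in range(3)]
print("scene red",blobs((r>70)&(r>2.2*g)&(r>2.2*b)&(np.arange(640)[None]<300)))
t=T["p"].astype(int);r,g,b=[t[...,k] for k in range(3)]
print("top red",blobs((r>70)&(r>2.5*g)&(r>2.5*b)&(np.arange(640)[None]>300)))
print("rim top by depth",[(np.round(T["d"][v,u],4)) for u,v in((202,233),(252,233),(227,207),(227,227),(227,257))], "pin top depth",T["d"][227,384], "holder",T["d"][242,372])
for uv in ((384.1,227.4),): print("pin top@z",[onz("top",uv,z).round(4).tolist() for z in(.063,.073)])
print("cross pin top",cross((242.8,200.6),(384.1,227.4)))
print("holder c",onz("top",(380.5,229.9),.034))
print("disc cross",cross((345.2-3.5,137.2+12),(226.65,232.55)),onz("top",(226.65,232.55),.059))
c=onz("top",(226.65,232.55),.059);h=onz("top",(234.05,240.4),.056);print("hole",h,h-c,np.linalg.norm((h-c)[:2]))
E
```

```text
scene red [(67, [242.9, 201.1], [238, 198, 11, 7])]
top red [(129, [384.1, 227.4], [378, 221, 13, 13])]
rim top by depth [np.float32(0.8329), np.float32(0.8321), np.float32(0.8407), np.float32(0.8372), np.float32(0.8253)] pin top depth 0.816082 holder 0.85416585
pin top@z [[0.5005, -0.1444, 0.063], [0.4997, -0.1431, 0.073]]
cross pin top (array([ 0.49936209, -0.14255323,  0.07682674]), np.float64(7.980341784497662e-05))
holder c [ 0.49826188 -0.1415764   0.034     ]
disc cross (array([0.49544053, 0.14258496, 0.05006391]), np.float64(0.0019227505661627946)) [0.49414993 0.14001747 0.059     ]
hole [0.48005501 0.12693945 0.056     ] [-0.01409493 -0.01307802 -0.003     ] 0.019227625648404793
```

Pin axis is at about (0.499, -0.1425) with its top at about z 0.077, which agrees with 0.079 from the text. The disc centre is about (0.494, 0.140). I move above the pin now.

Emit:
{"op": "play_rows", "data": {"moves": [[1, [-2.16, -2.06, 0.2], [0, 0, 0]], [1, [-2.16, -2.06, 0.2], [0, 0, 0]], [1, [-2.16, -2.06, 0.2], [0, 0, 0]], [1, [-2.16, -2.06, 0.2], [0, 0, 0]], [1, [-2.16, -2.06, 0.2], [0, 0, 0]], [1, [-2.16, -2.06, 0.2], [0, 0, 0]], [1, [-2.16, -2.06, 0.2], [0, 0, 0]], [1, [-2.16, -2.06, 0.2], [0, 0, 0]], [1, [-2.16, -2.06, 0.2], [0, 0, 0]], [1, [-2.16, -2.06, 0.2], [0, 0, 0]], [1, [-2.16, -2.06, 0.2], [0, 0, 0]], [1, [-2.16, -2.06, 0.2], [0, 0, 0]]]}}

```text
clock: 1.1
eef_pos: [0.3204, 0.1673, 0.207]
tool_rot: [0.143, 0.99, -0.0, -0.0]
ft_force: [0.4, 1.2, -0.2]
grip_width: 0.0856
```

Emit:
{"op": "play_rows", "data": {"moves": [[1, [-2.16, -2.06, 0.2], [0, 0, 0]], [1, [-2.16, -2.06, 0.2], [0, 0, 0]], [1, [-2.16, -2.06, 0.2], [0, 0, 0]], [1, [-2.16, -2.06, 0.2], [0, 0, 0]], [1, [-2.16, -2.06, 0.2], [0, 0, 0]], [1, [-2.16, -2.06, 0.2], [0, 0, 0]], [1, [-2.16, -2.06, 0.2], [0, 0, 0]], [1, [-2.16, -2.06, 0.2], [0, 0, 0]], [1, [-2.16, -2.06, 0.2], [0, 0, 0]], [1, [-2.16, -2.06, 0.2], [0, 0, 0]], [1, [-2.16, -2.06, 0.2], [0, 0, 0]], [1, [0, 0, 0], [0, 0, 0]]]}}

```text
clock: 2.1
eef_pos: [0.4858, -0.1199, 0.1842]
tool_rot: [0.146, 0.989, -0.001, 0.0]
ft_force: [1.2, 0.8, 0.1]
grip_width: 0.0854
```

```bash
cat >> h.py <<'E'
from scipy.spatial.transform import Rotation as R
def wray(uv,o):
    i=bot.camera_info("wrist");K=i["K"];T=i["T_tool_cam"]
    a=(np.array(uv)-[K[0,2],K[1,2]])/K[0,0];t=np.linalg.norm(a);u=a/max(t,1e-9)*np.sin(t)
    Q=R.from_quat(o["tool_rot"]).as_matrix();d=T[:3,:3]@np.array([u[0],-u[1],-np.cos(t)])
    return np.array(o["eef_pos"])+Q@T[:3,3],Q@d
def won(uv,z,o):
    p,d=wray(uv,o);return p+d*(z-p[2])/d[2]
def go(target,o):  # tool-frame shift in cm
    return (R.from_quat(o["tool_rot"]).as_matrix().T@(np.array(target)-o["eef_pos"])*100).round(2)
def wred(p):
    p=p.astype(int);r,g,b=[p[...,k] for k in range(3)];return blobs((r>70)&(r>2.5*g)&(r>2.5*b),100)
E
python3 - <<'E'
from h import *
o=bot.get_obs();p,d=bot.camera("wrist");cv2.imwrite("pics/w1.png",p[:,:,::-1])
print(o["clock"],o["eef_pos"],o["tool_rot"].round(4),o["joint_pos"].round(3),o["ft_force"].round(2))
for b in wred(p): print(b,won(b[1],.079,o),won(b[1],.07,o))
print(go([.4993,-.1425,.044],o))
E
```

```text
2.1 [ 0.48583333 -0.11990422  0.18424036] [ 1.457e-01  9.893e-01 -8.000e-04  5.000e-04] [-0.241  0.266 -0.086  1.218 -0.002  0.051] [1.18 0.85 0.08]
(517, [299.0, 208.0], [286, 195, 27, 26]) [ 0.49956227 -0.14071663  0.079     ] [ 0.50278596 -0.14235748  0.07      ]
[-1.92 -1.75 14.03]
```

View pics/w1.png

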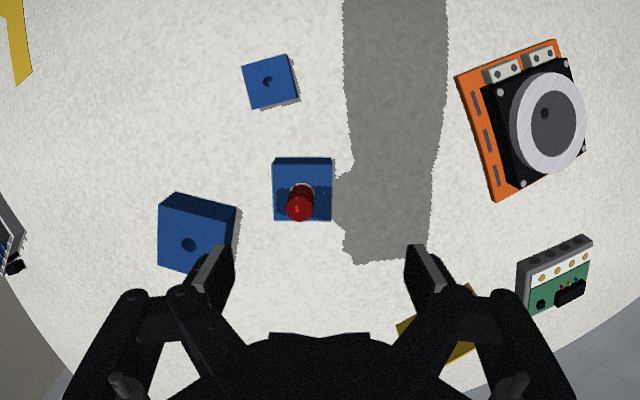

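The wrist view puts the pin at (300,203) and the fixture hole at (544,113), both consistent with the top view; the pin agrees within about 2 mm. I narrow the fingers (the large block's corner is near) and descend.

Emit:
{"op": "play_rows", "data": {"moves": [[0.2, [-0.95, -0.86, 1], [0, 0, 0]], [0.2, [-0.95, -0.86, 1], [0, 0, 0]], [0.2, [0, 0, 2], [0, 0, 0]], [0.2, [0, 0, 2], [0, 0, 0]], [0.2, [0, 0, 2], [0, 0, 0]], [0.2, [0, 0, 0], [0, 0, 0]], [0.2, [0, 0, 0], [0, 0, 0]]]}}

```text
clock: 2.73
eef_pos: [0.4957, -0.1372, 0.1038]
tool_rot: [0.143, 0.99, 0.0, -0.002]
ft_force: [-0.7, -0.6, 0.2]
grip_width: 0.0511
```

```bash
python3 - <<'E'
from h import *
o=bot.get_obs();p,d=bot.camera("wrist");cv2.imwrite("pics/w2.png",p[:,:,::-1])
print(o["clock"],o["eef_pos"],o["tool_rot"].round(4),o["ft_force"].round(2),o["grip_width"])
for b in wred(p): print(b,won(b[1],.079,o),won(b[1],.07,o))
print(go([.4995,-.1420,.044],o))
E
```

```text
2.7333 [ 0.49570041 -0.13716956  0.10378284] [ 1.430e-01  9.897e-01  2.000e-04 -2.100e-03] [-0.7  -0.62  0.24] 0.0511231457615569
(101, [313.0, 212.8], [299, 209, 30, 10]) [ 0.48571815 -0.13639322  0.079     ] [ 0.48917836 -0.13761477  0.07      ]
(1086, [312.7, 234.1], [294, 216, 38, 38]) [ 0.49892339 -0.14057952  0.079     ] [ 0.50309268 -0.14202586  0.07      ]
[-0.53 -0.35  5.98]
```

View pics/w2.png

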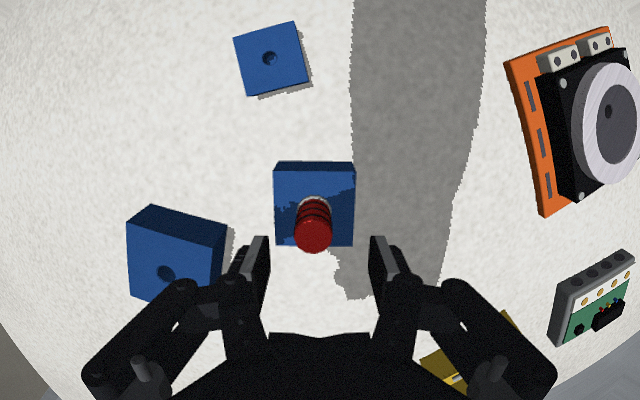

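The wrist view shows the pin's top at (313,234), with the fingers straddling it and about 4–5 mm still to correct sideways. I correct, go down and close.

Emit:
{"op": "play_rows", "data": {"moves": [[0.2, [-0.5, -0.4, 1], [0, 0, 0]], [0.2, [0, 0, 1.5], [0, 0, 0]], [0.2, [0, 0, 1.5], [0, 0, 0]], [0.2, [0, 0, 1.5], [0, 0, 0]], [0.2, [0, 0, 0.5], [0, 0, 0]], [0.2, [0, 0, 0], [0, 0, 0]]]}}

```text
clock: 3.28
eef_pos: [0.5004, -0.1431, 0.0445]
tool_rot: [0.143, 0.99, 0.0, -0.001]
ft_force: [0.1, 0.3, -0.4]
grip_width: 0.0511
```

Emit:
{"op": "play_rows", "data": {"moves": [[-1, [0, 0, 0], [0, 0, 0]], [-1, [0, 0, 0], [0, 0, 0]], [-1, [0, 0, 0], [0, 0, 0]], [-1, [0, 0, 0], [0, 0, 0]], [-1, [0, 0, 0], [0, 0, 0]], [-1, [0, 0, 0], [0, 0, 0]]]}}

```text
clock: 3.78
eef_pos: [0.5021, -0.1434, 0.0467]
tool_rot: [0.143, 0.99, -0.0, 0.002]
ft_force: [0.1, 0.4, 5.9]
grip_width: 0.0228
```

Emit:
{"op": "play_rows", "data": {"moves": [[-1, [0, 0, -0.5], [0, 0, 0]], [-1, [0, 0, -1], [0, 0, 0]], [-1, [0, 0, -1], [0, 0, 0]], [-1, [0, 0, -1.5], [0, 0, 0]], [-1, [0, 0, -2], [0, 0, 0]], [-1, [0, 0, -2], [0, 0, 0]], [-1, [0, 0, -2], [0, 0, 0]], [-1, [0, 0, 0], [0, 0, 0]], [-1, [0, 0, 0], [0, 0, 0]], [-1, [0, 0, 0], [0, 0, 0]]]}}

```text
clock: 4.62
eef_pos: [0.5, -0.1428, 0.1448]
tool_rot: [0.143, 0.99, 0.0, -0.001]
ft_force: [-0.4, -0.2, -2.1]
grip_width: 0.0226
```

```bash
python3 - <<'E'
from h import *
for k in range(1):
    o=bot.get_obs();p,d=bot.camera("wrist")
    s,_=bot.camera("scene")
print(o["clock"],o["eef_pos"],o["tool_rot"].round(4),o["ft_force"].round(2),o["grip_width"])
a=cv2.resize(p[150:330,210:430],None,fx=2,fy=2);b=cv2.resize(s[120:240,180:300],(360,360),interpolation=cv2.INTER_CUBIC)
cv2.imwrite("pics/w3.png",np.hstack([a,b])[:,:,::-1])
print(go([.494,.140,o["eef_pos"][2]],o),go([.480,.127,o["eef_pos"][2]],o))
E
```

```text
4.6167 [ 0.50002928 -0.1428334   0.14482446] [ 1.434e-01  9.897e-01  1.000e-04 -7.000e-04] [-0.44 -0.2  -2.05] 0.022589739388189048
[8.610e+00 2.695e+01 1.000e-02] [9.580e+00 2.531e+01 1.000e-02]
```

View pics/w3.png

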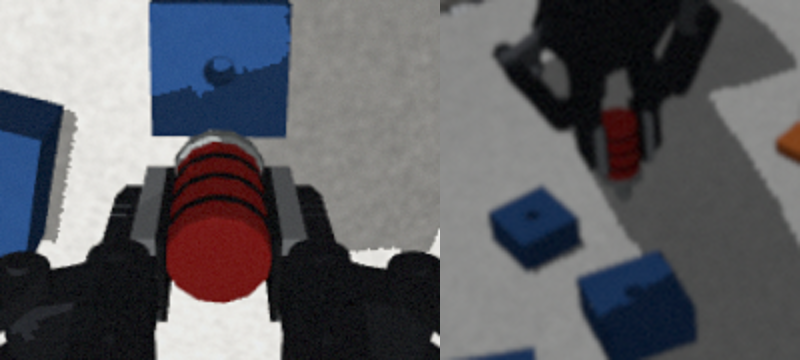

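The pin is gripped straight and clear of the holder: red grip between the pads, empty hole at crop (218,70). I go to a stand-off beside the disc for a close look at the hole.

Emit:
{"op": "play_rows", "data": {"moves": [[-1, [0.48, 2, 0], [0, 0, 0]], [-1, [0.48, 3.4, 0], [0, 0, 0]], [-1, [0.48, 3.4, 0], [0, 0, 0]], [-1, [0.48, 3.4, 0], [0, 0, 0]], [-1, [0.48, 3.4, 0], [0, 0, 0]], [-1, [0.48, 3.4, 0], [0, 0, 0]], [-1, [0.48, 3.4, 0], [0, 0, 0]], [-1, [0.48, 3, 0], [0, 0, 0]], [-1, [0, 1.6, 0], [0, 0, 0]], [-1, [0, 0, 0], [0, 0, 0]], [-1, [0, 0, 0], [0, 0, 0]], [-1, [0, 0, 0], [0, 0, 0]]]}}

```text
clock: 5.72
eef_pos: [0.5397, 0.126, 0.1442]
tool_rot: [0.144, 0.99, -0.001, -0.001]
ft_force: [-0.5, -0.9, -1.6]
grip_width: 0.0224
```

```bash
python3 - <<'E'
from h import *
o=bot.get_obs();p,d=bot.camera("wrist");np.savez("pics/w4.npz",p=p,d=d,**{k:np.array(v) for k,v in o.items()})
print(o["clock"],o["eef_pos"],o["tool_rot"].round(4),o["ft_force"].round(2),o["grip_width"])
cv2.imwrite("pics/w4.png",p[:,:,::-1])
E
```

```text
5.7167 [0.53969058 0.12601234 0.14420912] [ 1.435e-01  9.896e-01 -8.000e-04 -1.200e-03] [-0.46 -0.89 -1.58] 0.02240786388014895
```

View pics/w4.png

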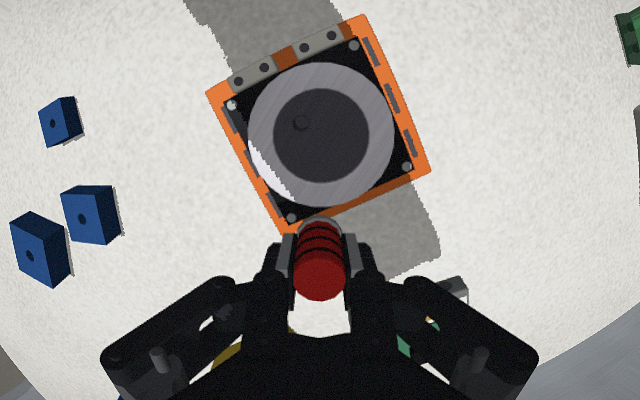

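The wrist view shows the disc face centred at about (321,135), the hole at about (300,123), and the pin upright in the grip. I compute the positions.

```bash
python3 - <<'E'
from h import *
z=np.load("pics/w4.npz");p=z["p"];o=dict(eef_pos=z["eef_pos"],tool_rot=z["tool_rot"])
g=cv2.GaussianBlur(cv2.cvtColor(p,cv2.COLOR_RGB2GRAY),(3,3),0)
print(g[116:132,290:312])
m=(g<85).astype(np.uint8);l=cv2.connectedComponents(m)[1];f=(l==l[135,330]).astype(np.uint8)
c=max(cv2.findContours(f,cv2.RETR_EXTERNAL,cv2.CHAIN_APPROX_NONE)[0],key=cv2.contourArea)
e=cv2.fitEllipse(cv2.convexHull(c));print("face",e)
pts=np.array([won(q[0].astype(float),.058,o)[:2] for q in c]);print(cv2.minEnclosingCircle(pts.astype(np.float32)),pts.min(0),pts.max(0),(pts.min(0)+pts.max(0))/2)
med=np.median(g[120:150,325:350]);print("med",med)
for uv in((300,123),(301,124),(299,122)): print(won(uv,.056,o))
E
```

```text
[[46 46 46 46 45 43 40 40 41 41 43 44 43 39 38 39 41 43 45 46 45 46]
 [45 46 47 45 43 42 42 43 44 45 45 47 47 45 42 40 41 42 44 45 45 46]
 [45 46 46 43 40 41 43 45 47 47 46 47 48 47 45 43 42 42 42 43 44 46]
 [46 45 43 39 36 40 43 45 46 46 45 45 46 47 46 45 44 42 41 42 43 45]
 [46 43 39 34 33 38 44 45 44 44 44 45 46 46 46 46 44 42 42 43 44 46]
 [45 42 37 30 30 38 46 46 44 43 45 47 47 46 45 45 44 43 42 42 44 47]
 [46 43 38 29 29 37 45 47 46 45 44 46 47 46 44 44 45 45 42 41 44 46]
 [46 44 39 31 29 35 43 47 48 46 45 46 47 45 44 45 45 45 43 42 44 46]
 [46 46 40 33 29 32 39 45 47 46 44 45 46 45 45 46 46 44 43 43 44 47]
 [47 47 42 34 29 29 33 40 46 46 44 43 45 46 46 46 46 44 42 43 44 47]
 [48 47 42 35 29 27 30 35 42 46 45 44 46 47 45 42 41 41 41 44 46 47]
 [47 46 43 37 31 28 29 32 36 40 41 43 44 43 40 36 34 37 40 44 47 46]
 [47 46 44 40 34 31 30 31 33 34 35 37 38 35 33 32 34 38 42 43 44 46]
 [47 46 45 43 39 35 34 33 34 33 32 34 34 33 32 35 39 43 45 44 45 46]
 [46 46 45 45 42 40 39 38 36 33 33 35 36 36 37 41 44 45 46 46 46 45]
 [46 45 44 45 45 44 44 44 41 38 37 39 40 41 42 45 46 46 46 46 46 46]]
face ((320.57623291015625, 135.14544677734375), (94.25298309326172, 95.97396087646484), 86.61508178710938)
((0.49645477533340454, 0.14130628108978271), 0.036050133407115936) [0.46071481 0.10541314] [0.532192   0.17729218] [0.49645341 0.14135266]
med 46.0
[0.4827975  0.12939757 0.056     ]
[0.48373601 0.12989025 0.056     ]
[0.48185906 0.12890532 0.056     ]
```

```bash
python3 - <<'E'
from h import *
z=np.load("pics/w4.npz");p=z["p"].astype(int);o=dict(eef_pos=z["eef_pos"],tool_rot=z["tool_rot"])
r,g,b=[p[...,k] for k in range(3)];m=((r>70)&(r>2.5*g)&(r>2.5*b)).astype(np.uint8)
print(blobs(m,100))
c=max(cv2.findContours(m,cv2.RETR_EXTERNAL,cv2.CHAIN_APPROX_NONE)[0],key=cv2.contourArea)[:,0]
yb=c[:,1].max();q=c[c[:,1]>yb-25].astype(float)
M=R.from_quat(o["tool_rot"]).as_matrix()
for h in(.030,.033):
    w=np.array([M.T@(won(x,o["eef_pos"][2]+h,o)-o["eef_pos"]) for x in q])[:,:2]
    A=np.c_[2*w,np.ones(len(w))];s=np.linalg.lstsq(A,(w**2).sum(1),rcond=None)[0]
    print(h,"pin axis in tool mm",s[:2]*1e3,"rad",1e3*np.sqrt(s[2]+s[0]**2+s[1]**2))
ho=bot.get_obs();print(go([.4825,.1285,.098],ho))
E
```

```text
[(128, [319.1, 225.3], [299, 221, 40, 13]), (226, [318.7, 234.5], [298, 229, 43, 16]), (295, [318.7, 245.3], [297, 239, 45, 17]), (2092, [318.7, 275.4], [293, 251, 53, 50])]
0.03 pin axis in tool mm [0.61344665 1.33322174] rad 11.311246874129825
0.033 pin axis in tool mm [2.69102779 1.33691104] rad 11.010042433624328
[ 5.57 -1.35  4.66]
```

Emit:
{"op": "play_rows", "data": {"moves": [[-1, [1.8, -0.5, 0], [0, 0, 0]], [-1, [1.8, -0.5, 0.5], [0, 0, 0]], [-1, [1.9, -0.48, 1], [0, 0, 0]], [-1, [0, 0, 1.5], [0, 0, 0]], [-1, [0, 0, 1.0], [0, 0, 0]], [-1, [0, 0, 0.6], [0, 0, 0]], [-1, [0, 0, 0], [0, 0, 0]], [-1, [0, 0, 0], [0, 0, 0]], [-1, [0, 0, 0], [0, 0, 0]]]}}

```text
clock: 6.52
eef_pos: [0.4847, 0.128, 0.0998]
tool_rot: [0.144, 0.99, 0.0, 0.001]
ft_force: [0.4, -0.1, -1.8]
grip_width: 0.0228
```

Emit:
{"op": "play_rows", "data": {"moves": [[-1, [0.15, -0.1, 0.3], [0, 0, 0]], [-1, [0, 0, 0.3], [0, 0, 0]], [-1, [0, 0, 0.2], [0, 0, 0]], [-1, [0, 0, 0.2], [0, 0, 0]], [-1, [0, 0, 0.2], [0, 0, 0]], [-1, [0, 0, 0], [0, 0, 0]], [-1, [0, 0, 0], [0, 0, 0]]]}}

```text
clock: 7.1
eef_pos: [0.4819, 0.1277, 0.0872]
tool_rot: [0.143, 0.99, -0.0, -0.0]
ft_force: [-1.0, -0.2, -1.4]
grip_width: 0.0224
```

Emit:
{"op": "play_rows", "data": {"moves": [[-1, [0, 0, 0.1], [0, 0, 0]], [-1, [0, 0, 0.1], [0, 0, 0]], [-1, [0, 0, 0.1], [0, 0, 0]], [-1, [0, 0, 0], [0, 0, 0]], [-1, [0, 0, 0], [0, 0, 0]]]}}

```text
clock: 7.52
eef_pos: [0.4822, 0.1277, 0.0844]
tool_rot: [0.143, 0.99, 0.0, 0.0]
ft_force: [0.2, -0.1, -1.7]
grip_width: 0.0227
```

Emit:
{"op": "play_rows", "data": {"moves": [[-1, [0, 0, 0.1], [0, 0, 0]], [-1, [0, 0, 0.1], [0, 0, 0]], [-1, [0, 0, 0.1], [0, 0, 0]], [-1, [0, 0, 0], [0, 0, 0]], [-1, [0, 0, 0], [0, 0, 0]]]}}

```text
clock: 7.93
eef_pos: [0.4825, 0.1277, 0.0814]
tool_rot: [0.143, 0.99, 0.0, 0.001]
ft_force: [1.7, 0.5, -2.4]
grip_width: 0.0223
```

No push yet at 5 mm below the expected contact height, so the tip seems to be entering the hole. I continue gently.

Emit:
{"op": "play_rows", "data": {"moves": [[-1, [0, 0, 0.1], [0, 0, 0]], [-1, [0, 0, 0.1], [0, 0, 0]], [-1, [0, 0, 0.1], [0, 0, 0]], [-1, [0, 0, 0], [0, 0, 0]], [-1, [0, 0, 0], [0, 0, 0]]]}}

```text
clock: 8.35
eef_pos: [0.4825, 0.1278, 0.0784]
tool_rot: [0.143, 0.99, 0.0, 0.0]
ft_force: [3.5, 0.7, -1.1]
grip_width: 0.0222
```

The +3.5 N in x is the hole wall on the taper, so I shift +x by 1 mm and continue.

Emit:
{"op": "play_rows", "data": {"moves": [[-1, [-0.1, 0.03, 0], [0, 0, 0]], [-1, [0, 0, 0.1], [0, 0, 0]], [-1, [0, 0, 0.1], [0, 0, 0]], [-1, [0, 0, 0], [0, 0, 0]], [-1, [0, 0, 0], [0, 0, 0]]]}}

```text
clock: 8.77
eef_pos: [0.4827, 0.1277, 0.0761]
tool_rot: [0.143, 0.99, -0.0, -0.0]
ft_force: [1.5, 0.5, -1.6]
grip_width: 0.0225
```

Emit:
{"op": "play_rows", "data": {"moves": [[-1, [-0.05, 0, 0.1], [0, 0, 0]], [-1, [0, 0, 0.1], [0, 0, 0]], [-1, [0, 0, 0.1], [0, 0, 0]], [-1, [0, 0, 0.1], [0, 0, 0]], [-1, [0, 0, 0], [0, 0, 0]], [-1, [0, 0, 0], [0, 0, 0]]]}}

```text
clock: 9.27
eef_pos: [0.4831, 0.1274, 0.072]
tool_rot: [0.143, 0.99, -0.0, -0.0]
ft_force: [1.4, 0.0, -1.5]
grip_width: 0.022
```

Emit:
{"op": "play_rows", "data": {"moves": [[-1, [-0.04, 0, 0.1], [0, 0, 0]], [-1, [0, 0, 0.1], [0, 0, 0]], [-1, [0, 0, 0], [0, 0, 0]], [-1, [0, 0, 0], [0, 0, 0]]]}}

```text
clock: 9.6
eef_pos: [0.4835, 0.1273, 0.0701]
tool_rot: [0.143, 0.99, -0.0, -0.0]
ft_force: [0.9, -0.5, -1.9]
grip_width: 0.0226
```

Emit:
{"op": "play_rows", "data": {"moves": [[-1, [0, 0, 0.1], [0, 0, 0]], [-1, [0, 0, 0], [0, 0, 0]], [-1, [0, 0, 0], [0, 0, 0]]]}}

```text
clock: 9.85
eef_pos: [0.4838, 0.1274, 0.0693]
tool_rot: [0.143, 0.99, -0.0, -0.0]
ft_force: [-0.6, -1.0, -1.2]
grip_width: 0.0226
```

Emit:
{"op": "play_rows", "data": {"moves": [[-1, [0, 0, 0.1], [0, 0, 0]], [-1, [0, 0, 0], [0, 0, 0]], [-1, [0, 0, 0], [0, 0, 0]]]}}

```text
clock: 10.1
eef_pos: [0.484, 0.1274, 0.0687]
tool_rot: [0.143, 0.99, 0.0, 0.0]
ft_force: [-1.0, -0.5, 2.0]
grip_width: 0.0223
```

Collar contact: net about +3.5 N at z 0.0687, which matches the expected 0.0687. One slight press, a look, then release.

Emit:
{"op": "play_rows", "data": {"moves": [[-1, [0, 0, 0.1], [0, 0, 0]], [-1, [0, 0, 0], [0, 0, 0]], [-1, [0, 0, 0], [0, 0, 0]]]}}

```text
clock: 10.35
eef_pos: [0.484, 0.1274, 0.0676]
tool_rot: [0.143, 0.99, 0.0, 0.0]
ft_force: [-1.6, -0.7, 2.8]
grip_width: 0.0225
```

Emit:
{"op": "play_rows", "data": {"moves": [[-0.3, [0, 0, 0], [0, 0, 0]], [-0.1, [0, 0, 0], [0, 0, 0]], [0.2, [0, 0, 0], [0, 0, 0]], [0.2, [0, 0, 0], [0, 0, 0]], [0.2, [0, 0, 0], [0, 0, 0]], [0.2, [0, 0, 0], [0, 0, 0]]]}}

```text
clock: 10.85
eef_pos: [0.4838, 0.1274, 0.0672]
tool_rot: [0.143, 0.99, -0.0, -0.0]
ft_force: [0.9, -0.1, 0.0]
grip_width: 0.051
```

Emit:
{"op": "play_rows", "data": {"moves": [[0.2, [0, 0, -0.5], [0, 0, 0]], [0.2, [0, 0, -1], [0, 0, 0]], [0.2, [0, 0, -2], [0, 0, 0]], [0.2, [0, 0, -2], [0, 0, 0]], [0.2, [0, 0, -3], [0, 0, 0]], [0.2, [0, 0, -3], [0, 0, 0]], [0.2, [-2, 0, 0], [0, 0, 0]], [0.2, [-3, 0, 0], [0, 0, 0]], [0.2, [-3, 0, 0], [0, 0, 0]], [0.2, [0, 0, 0], [0, 0, 0]], [0.2, [0, 0, 0], [0, 0, 0]]]}}

```text
clock: 11.77
eef_pos: [0.5615, 0.1042, 0.1826]
tool_rot: [0.144, 0.99, 0.0, 0.0]
ft_force: [-1.3, -0.3, -0.3]
grip_width: 0.051
```

```bash
python3 - <<'E'
from h import *
o=bot.get_obs();p,d=bot.camera("wrist");s,_=bot.camera("scene");t,td=bot.camera("top")
print(o["clock"],o["eef_pos"],o["ft_force"].round(2),o["grip_width"])
for b in wred(p): print(b,won(b[1],.101,o))
a=cv2.resize(p[40:240,200:440],None,fx=1.6,fy=1.6);b=cv2.resize(s[90:190,290:410],(384,320),interpolation=cv2.INTER_CUBIC)
cv2.imwrite("pics/w5.png",np.hstack([a,b])[:,:,::-1])
r,g,bb=[t[...,k].astype(int) for k in range(3)];T=blobs((r>70)&(r>2.5*g)&(r>2.5*bb)&(g<45),30)
r,g,bb=[s[...,k].astype(int) for k in range(3)];S=blobs((r>60)&(r>2.2*g)&(r>2.2*bb)&(g<30),20);print(T,S)
E
```

```text
11.7667 [0.56148659 0.10419688 0.18257339] [-1.34 -0.31 -0.26] 0.051049067490877384
(794, [319.0, 86.7], [303, 71, 33, 32]) [0.48302116 0.12900552 0.101     ]
[(217, [225.8, 198.0], [207, 193, 42, 11]), (128, [266.5, 255.1], [263, 227, 9, 44]), (109, [228.9, 238.6], [224, 233, 11, 12]), (67, [235.7, 270.3], [232, 265, 9, 11])] [(33, [333.8, 131.9], [330, 130, 8, 5])]
```

View pics/w5.png

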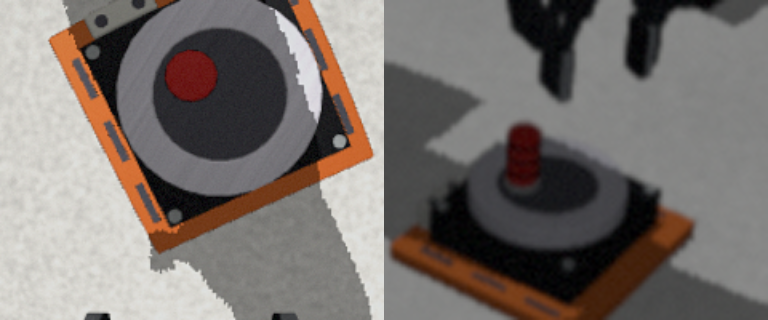

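The views show the pin upright at the hole with its collar on the face and the fingers clear. A last numeric height check, and the bystanders, then hand in.

```bash
python3 - <<'E'
from h import *
print(cross((333.8,131.9),(228.9,238.6)))
t,d=bot.camera("top");q=np.load("pics/top0.npz")
i=bot.camera_info("top");T=i["world_from_camera"];K=i["K"]
for u,v in((229,238),(237,233)):
    z=np.median(d[v-1:v+2,u-1:u+2]);x=np.array([(u-K[0,2])/K[0,0],-(v-K[1,2])/K[1,1],-1.])*z;print("depth pt",T[:3,:3]@x+T[:3,3])
for n,(a,b,c,e) in dict(meter=(70,140,170,255),bin=(60,135,270,350),can=(60,120,385,440)).items():
    print(n,"median/95% depth change",np.percentile(abs(t[a:b,c:e].astype(int)-q["p"][a:b,c:e]),[50,99]),np.percentile(abs(d[a:b,c:e]-q["d"][a:b,c:e]),[50,95]).round(4))
bot.job_done();print(bot.get_obs()["clock"])
E
```

```text
(array([0.48133327, 0.12867287, 0.09688851]), np.float64(0.0012294431534231414))
depth pt [0.48178691 0.12749329 0.09967261]
depth pt [0.49336715 0.12183335 0.05618104]
meter median/95% depth change [ 24. 126.] [0.4676 0.6611]
bin median/95% depth change [23. 27.] [0.0016 0.0047]
can median/95% depth change [24. 27.] [0.0014 0.0044]
the job is handed in; nothing more can be done
the job is handed in; nothing more can be done
```

The pin is in the disc's hole, standing upright with its collar on the disc, and I handed the job in at about 12 s. I took it from the middle-sized blue holder.

**Insertion:** The hole showed in the top and wrist views. The tip went straight in on the first descent, so no sliding search was needed. The hole wall pushed with about 3.5 N at most. The collar met the disc at TCP height 0.0687 m, the height expected from the grasp. I pressed it at about 4–5 N net, then released and backed away.

**Last checks:**
- **Pin height:** the top camera's depth puts the pin's top at 0.0997 m and the two-view crossing at 0.097 m. A fully seated pin should read 0.101 m, so both are slightly low but near the camera accuracy.
- **Disc:** the face reads 0.0562 m, its rest height.
- **Bin and can:** depth is unchanged within noise.
- **Meter:** this depth check failed. The difference was about 0.5 m, most likely because the arm stood in the top camera's view of it. I did not confirm the meter separately, but nothing was moved near it and no contact force appeared.

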